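# Switch off the bench circuit that was left on

### The arm

A 7-joint arm with a two-finger parallel gripper is mounted at the origin on the work surface. World frame = base frame: x ahead of the robot, y to its left, z up, the work surface at z = 0. Lengths are in m, angles in rad, forces in N, time in s.
With the tool pointing down it reaches from about 0.425 to 0.95 m from the base axis. Payload 4.7 kg.
Tool frame: the origin (TCP) lies on the centre line of the jaws, within the pads' length; the fingertips stand robot.nose_length ahead of it and the grasp point (between the pads) lies 8 mm behind it (robot.nose_length is the distance from the TCP to the fingertips, in m); z points along the fingers, y is the line along which they close (so a half turn about z gives the same grasp; the last joint's range is limited). The gripper opens to 85 mm and grips with 20 to 120 N. Pads are 22 mm wide; open, the fingers measure 114 mm over their backs; the gripper's body (76 mm by 85 mm) begins 54 mm behind the grasp point. The pads swing forward as they close: fully open they stand 13 mm farther back than shut.
Start: joints at [-1.319, 0.469, -0.049, 1.532, 0.024, 1.141, -0.082], TCP at [0.187, 0.649, 0.242] pointing down, gripper open.
Joint ranges: [-2.59, 2.59], [-0.33, 1.99], [-1.39, 1.29], [0.1, 2.45], [-1.04, 4.18], [0.21, 1.99], [-2.66, 2.66]. Speed limits (rad/s): [2.57, 2.57, 3.14, 3.14, 3.14, 3.14, 3.14].

### API

Orientations are given as [roll, pitch, yaw] about the fixed x, y, z axes, in that order (R = Rz(yaw) Ry(pitch) Rx(roll)).
In Python, from plant import robot gives the robot as it stands. Calls block until the motion is done:
- robot.goto(position, orientation): joint-space move of the TCP to a pose.
- robot.move_straight(position, vel=0.15, attitude=None, contact_N=None): straight line of the TCP; attitude=None keeps the orientation; vel is the mean speed in m/s. With contact_N (N) it stops when the force on the tool has changed by that much, and returns True; else False.
- robot.move_joints(angles): joint-space move.
- robot.grip(opening, strength=None): opening from 0.0 (shut) to 1.0 (fully open); strength is the grip in N (None keeps the last); returns when the fingers have stopped.
- robot.sleep(seconds).
- robot.inverse_kinematics(position, orientation): joint angles nearest the present ones, or None.
- robot.sense(): the state.
- robot.grab_frame(name): name is "scene" or "top" or "wrist"; returns a dict with "image" (420x560x3 uint8, red, green, blue), "range_z" (420x560 float32, m along the optical axis (not along the pixel's ray), 0 where there is no reading), "fx", "fy", "cx", "cy" (pixels), "R" (3x3) and "t" (3): a world point X has camera coordinates R X + t. Camera axes: x right, y down, z forward; pixel columns grow to the right and rows downward; lengths in m; the calibration is good to about 2 mm. The wrist camera is an equidistant fisheye: a pixel r from the principal point sees the ray r / f radians off the axis. A picture is of the moment at which its call begins.
A pose or a line that the arm cannot do raises robot.IKError and nothing moves.
- robot.close_job(): hands the job in; it is judged then, once.
The state is a dict: "t": time; "joint_pos": joint angles; "joint_velocities": joint speeds; "effort": joint torques, N m; "tcp_pos": TCP position; "tcp_rot": TCP orientation; "wrist_force": force on the tool from outside, world axes, zero at the start; "torque": the same for the moment, N m; "opening": opening from 0.0 (shut) to 1.0 (fully open); "gripper_force": force on a finger pad.
Only numpy, scipy, OpenCV 4.12 (cv2) and the standard library are available. Lean on these libraries where they do the work, as an engineer would, in place of code of your own. Each camera call takes 0.05 s, during which the arm holds its last target. There are 200 camera calls.

### The job

One of the four latching keys on the bench switch box was left pressed in. With a fingertip tap the keys lightly one after another along the row from the left end to the right, lifting clear after each and switching none over; then press the one that you found latched down to release it, so that all four keys stand up. Only touch the keys, and leave everything else on and around the box where it is.

Things in the scene. Friction and masses are not known exactly. Their poses are not given: they have to be found in the camera images.
- switch_box: Grey switch box, aluminium top, screwed to the bench: 140 x 270 mm, 70 mm high. Origin: centre of its underside; x to its back (conduit side, away from the robot), y to its left end, z up. Four identical black keys in a row along y, at x = -30 and y = +78, +26, -26, -78 mm (keys 1 to 4 from the left), each in a flat 3 mm bezel. Two loose brass parts on the rear half of its top, up to 18 mm above it.
- key_1_top (a point): Centre of the flat top face of key 1 (first key, at the left end): a black block 36 mm (box x) by 28 mm (box y). It moves with the key: 88 mm above the bench when the key is up, 83.5 mm when latched down, 78 mm when fully pressed. Axes as the box's.
- key_2_top (a point): Centre of the flat top face of key 2 (second key from the left): a black block 36 mm (box x) by 28 mm (box y). It moves with the key: 88 mm above the bench when the key is up, 83.5 mm when latched down, 78 mm when fully pressed. Axes as the box's.
- key_3_top (a point): Centre of the flat top face of key 3 (third key from the left): a black block 36 mm (box x) by 28 mm (box y). It moves with the key: 88 mm above the bench when the key is up, 83.5 mm when latched down, 78 mm when fully pressed. Axes as the box's.
- key_4_top (a point): Centre of the flat top face of key 4 (fourth key, at the right end): a black block 36 mm (box x) by 28 mm (box y). It moves with the key: 88 mm above the bench when the key is up, 83.5 mm when latched down, 78 mm when fully pressed. Axes as the box's.
- key_1 (a joint): How far key 1 is pressed in, m: 0 up, 0.0045 latched, 0.010 fully in (hard stop). Push-push, straight down. Up: 1.5 N at first touch, 3.5 N at 4.5 mm; pressed past about 7.8 mm (5 N) it latches when let go. Latched: stands still under less than 3.5 N, then gives; pressed past about 7 mm (5 N) it springs up when let go. Let go sooner, it goes back as it was. Fully in takes 6 N.
- key_2 (a joint): How far key 2 is pressed in, m: 0 up, 0.0045 latched, 0.010 fully in (hard stop). Push-push, straight down. Up: 1.5 N at first touch, 3.5 N at 4.5 mm; pressed past about 7.8 mm (5 N) it latches when let go. Latched: stands still under less than 3.5 N, then gives; pressed past about 7 mm (5 N) it springs up when let go. Let go sooner, it goes back as it was. Fully in takes 6 N.
- key_3 (a joint): How far key 3 is pressed in, m: 0 up, 0.0045 latched, 0.010 fully in (hard stop). Push-push, straight down. Up: 1.5 N at first touch, 3.5 N at 4.5 mm; pressed past about 7.8 mm (5 N) it latches when let go. Latched: stands still under less than 3.5 N, then gives; pressed past about 7 mm (5 N) it springs up when let go. Let go sooner, it goes back as it was. Fully in takes 6 N.
- key_4 (a joint): How far key 4 is pressed in, m: 0 up, 0.0045 latched, 0.010 fully in (hard stop). Push-push, straight down. Up: 1.5 N at first touch, 3.5 N at 4.5 mm; pressed past about 7.8 mm (5 N) it latches when let go. Latched: stands still under less than 3.5 N, then gives; pressed past about 7 mm (5 N) it springs up when let go. Let go sooner, it goes back as it was. Fully in takes 6 N.
- deck_bracket: Folded brass bracket, 40 x 55 mm, 17 mm high, lying loose on the rear left of the box's top. Origin: centre of its underside. Leave it.
- deck_block: Brass block, 18 x 48 mm, 18 mm high, lying loose on the rear right of the box's top. Origin: centre of its underside. Leave it.
- front_bracket: Folded brass bracket, 45 x 60 mm, 17 mm high, loose on the bench in front of the box. Origin: centre of its underside. Leave it.
- knife: Utility knife, 150 x 26 mm, 22 mm high, black with yellow, along its x axis, loose on the bench in front of the box. Origin: centre of its underside. Leave it.
- tumbler: Glass tumbler, 72 mm wide, 90 mm high, standing left of the box. Origin: centre of its underside. Leave it.
- mallet: Mallet, 250 mm long, brass head with a white face, 94 mm wide and 38 mm high, loose on the bench right of the box, along its x axis, head at +x. Origin: on the bench, amid its length. Leave it.
- hammer: Cross-peen hammer, 270 mm long, 25 mm high, loose on the bench behind the box, along its x axis, head at +x. Origin: on the bench, amid its length. Leave it.
There are look-alikes about, which are no part of the job. Several things look just like the tumbler: the one meant starts farthest from the robot's base.

How it is judged:
By the outcome, as a careful person would: the job done as asked, in the order asked, and still so for the second after the job is handed in, with the robot touching nothing.
It also fails if it takes over 48 s, if anything falls off the work surface, if the arm or the gripper's body presses on something with over 40 N, if the wrist force passes 120 N, or if a joint passes its speed limit or range.

## Working session

There is one attempt and no reset: what is moved stays moved. The work goes in short steps, each a Python script; the robot and the scene stay as the last script left them, time stands still between calls to the robot, and variables do not carry over. Pictures are saved under pics/ and viewed, at most 10 in all, crops included, and the job is handed in when it is done.

```bash
mkdir -p pics; ls
python3 - <<'E'
from plant import robot
import cv2,numpy as np,pickle
d={n:robot.grab_frame(n) for n in("scene","top")}
pickle.dump(d,open('f0.pkl','wb'))
for n,f in d.items():
    cv2.imwrite(f'pics/{n}0.png',f['image'][...,::-1]); print(n,f['fx'],f['cx'],f['cy'],f['R'].round(3).tolist(),f['t'])
print(robot.nose_length,robot.sense())
E
```

```text
pics
scene 462.6893132952109 285.3122851378895 211.81189788491182 [[0.675, 0.737, -0.023], [0.464, -0.449, -0.763], [-0.573, 0.505, -0.646]] [-0.36874257 -0.16256885  1.29085297]
top 400.9386974211983 281.06732585150746 211.42397964035632 [[-0.151, -0.989, -0.005], [-0.959, 0.147, -0.242], [0.24, -0.032, -0.97]] [0.09075398 0.51093705 0.73855181]
0.011 {'t': 0.1, 'joint_pos': array([-1.31888987,  0.46938041, -0.04861356,  1.53357672,  0.02408408,
        1.14101792, -0.08232161]), 'joint_velocities': array([-0.00025237,  0.00135888, -0.00083493, -0.00427701, -0.0001157 ,
       -0.00213292,  0.00208911]), 'effort': array([ 4.33937785e-04, -5.11516213e+01, -4.73180576e-02, -2.38388175e+01,
        1.07458443e-02,  4.36576840e-03,  3.77205083e-06]), 'tcp_pos': array([0.18689277, 0.64807704, 0.24135222]), 'tcp_rot': array([-3.13979552e+00,  4.06579527e-05,  2.86080364e+00]), 'wrist_force': array([ 0.21404899, -0.27283656,  0.52860618]), 'torque': array([-0.01385443,  0.00749229,  0.01321831]), 'gripper_force': 0.0, 'opening': 1.0026544663863468}
```

View pics/scene0.png

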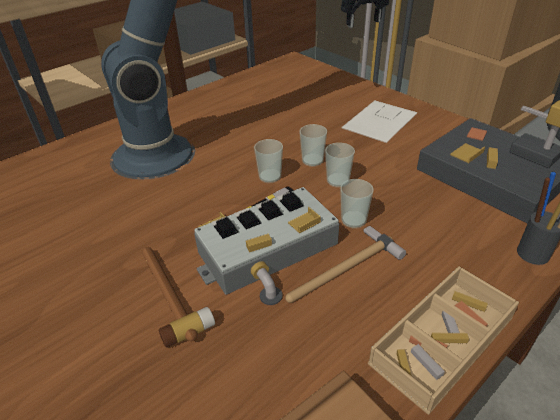

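View pics/top0.png

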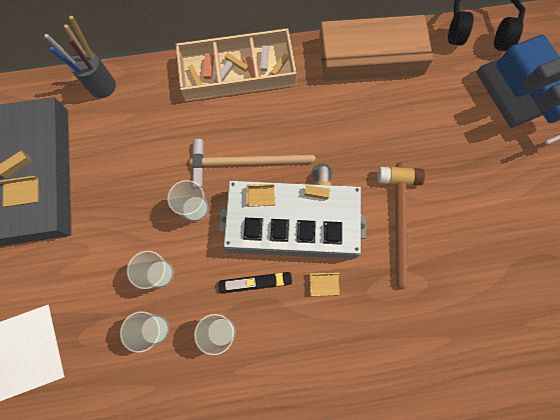

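The scene picture shows the box with keys near (226,228) to (291,202). In the top picture the keys are at (253,229), (280,230), (306,231) and (332,232), the box top spans about (227,183) to (362,250), and a tumbler stands near (187,200). I'll locate the box from its aluminium face and the keys.

```bash
cat > h.py <<'E'
import numpy as np,cv2
def cast(f,px,z):
    px=np.atleast_2d(np.asarray(px,float)); z=np.broadcast_to(z,len(px))
    d=np.c_[(px[:,0]-f['cx'])/f['fx'],(px[:,1]-f['cy'])/f['fy'],np.ones(len(px))]@f['R']
    c=-f['R'].T@f['t']
    return c+d*((z-c[2])/d[:,2])[:,None]
E
python3 - <<'E'
import pickle,numpy as np,cv2
from h import cast
D=pickle.load(open('f0.pkl','rb'))
for n,(x0,y0,x1,y1) in {'top':(205,165,385,270),'scene':(190,180,345,290)}.items():
    f=D[n]; im=f['image']; hsv=cv2.cvtColor(im,cv2.COLOR_RGB2HSV)
    roi=np.zeros(im.shape[:2],bool); roi[y0:y1,x0:x1]=1
    v,u=np.nonzero(f['range_z']>0); zc=f['range_z'][v,u]
    P=np.zeros(im.shape)
    P[v,u]=(np.c_[(u-f['cx'])/f['fx']*zc,(v-f['cy'])/f['fy']*zc,zc]-f['t'])@f['R']
    m=((P[...,2]>.062)&(P[...,2]<.08)&(hsv[...,1]<60)&(hsv[...,2]>110)&roi).astype(np.uint8)
    k,l,s,_=cv2.connectedComponentsWithStats(m); i=1+s[1:,4].argmax()
    vv,uu=np.nonzero(l==i); W=cast(f,np.c_[uu,vv],.07)
    r=cv2.minAreaRect(W[:,:2].astype(np.float32)); print(n,'plate z',np.median(P[vv,uu,2]),r)
    b=((hsv[...,2]<60)&(P[...,2]>.0775)&roi).astype(np.uint8)
    k,l,s,c=cv2.connectedComponentsWithStats(b)
    for i in range(1,k):
        if s[i,4]>60:
            q=cv2.erode((l==i).astype(np.uint8),np.ones((3,3)))>0
            print(s[i],c[i].round(1),'depth',P[l==i].mean(0).round(4),'z',np.percentile(P[q][:,2],[25,50,75]).round(4))
E
```

```text
top plate z 0.06903330485963947 ((0.5044094324111938, -0.00975733995437622), (0.2634762227535248, 0.13532303273677826), 78.49065399169922)
[245 218  16  20 262] [252.5 227.3] depth [0.4902 0.0721 0.0866] z [0.0861 0.087  0.088 ]
[272 220  15  19 243] [279.2 228.8] depth [0.4795 0.0218 0.0867] z [0.0863 0.087  0.088 ]
[299 221  15  19 252] [306.2 230.3] depth [ 0.4696 -0.0293  0.0821] z [0.0818 0.0824 0.0831]
[326 222  16  19 276] [333.6 231.1] depth [ 0.4593 -0.0804  0.0864] z [0.0861 0.0869 0.0879]
scene plate z 0.06844460223729344 ((0.508162260055542, -0.014894649386405945), (0.26547151803970337, 0.14230939745903015), 78.31779479980469)
[283 192  18  15 165] [291.2 199.1] depth [0.4949 0.0664 0.0846] z [0.0847 0.086  0.0869]
[261 200  19  16 172] [270.3 207.4] depth [0.4849 0.0159 0.0847] z [0.0849 0.0861 0.0869]
[240 211  18  13 149] [248.4 216.9] depth [ 0.4736 -0.0339  0.0815] z [0.0814 0.082  0.0827]
[216 217  20  16 185] [225.3 225. ] depth [ 0.4641 -0.0854  0.0851] z [0.0851 0.0861 0.0869]
```

Both cameras give the same reading: key 3 stands about 4.5 mm lower than the rest, so it is the latched one. The yaw is about -11.5° and the box centre about (0.506, -0.012). I'll shut the gripper, go above key 1, and check from the wrist camera.

```bash
cat >> h.py <<'E'
PSI=np.radians(-11.55); C=np.array([.5058,-.0115])
def key(i):
    c,s=np.cos(PSI),np.sin(PSI); return C+np.array([[c,-s],[s,c]])@[-.031,[.078,.026,-.026,-.078][i-1]]
E
python3 - <<'E'
from plant import robot
from h import *
robot.grip(0.0)
q0=robot.sense()['joint_pos']
best=[]
for yaw in(PSI+np.pi/2,PSI-np.pi/2):
    q=robot.inverse_kinematics([*key(1),.14],[np.pi,0,yaw])
    print(yaw,q)
    if q is not None: best.append((np.abs(np.array(q)-q0).max(),yaw))
yaw=min(best)[1]; print('use',yaw,robot.nose_length)
robot.goto([*key(1),.24],[np.pi,0,yaw])
robot.move_straight([*key(1),.125],vel=.15)
for n in('wrist','top'):
    f=robot.grab_frame(n); im=f['image'][...,::-1]
    cv2.imwrite(f'pics/{n}1.png',im if n=='wrist' else cv2.resize(im[150:280,180:400],None,fx=3,fy=3))
s=robot.sense(); print(s['t'],s['tcp_pos'],s['tcp_rot'],s['opening'],s['wrist_force'])
E
```

```text
1.3692107981895516 [-0.66030315  0.33003275  0.52718777  2.08020717 -0.23225437  0.78716363
 -0.19306108]
-1.7723818554002415 [ 0.65844218  0.58620417 -1.17265515  2.0117624   0.65649757  0.98900909
  2.09469013]
use 1.3692107981895516 0.011
4.2083 [0.49182776 0.07131836 0.12595629] [ 3.13973920e+00 -1.14677673e-03  1.36934671e+00] -0.0004840561662007813 [-0.1158801   0.20142004  0.30738643]
```

View pics/wrist1.png

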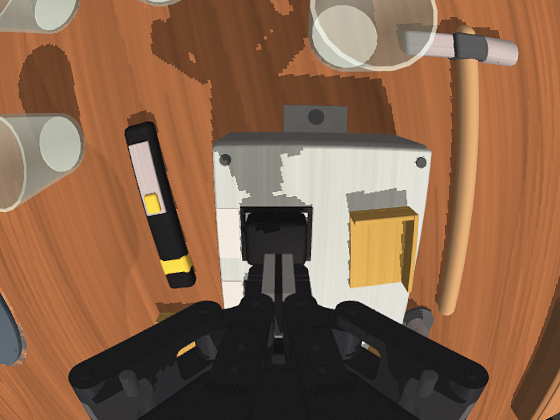

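View pics/top1.png

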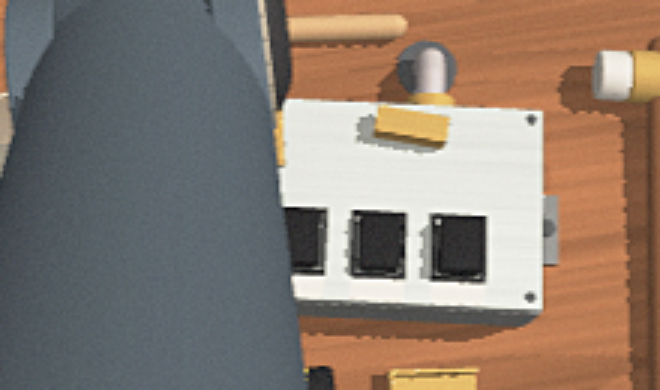

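The wrist view shows the fingers at column 278, in line with key 1 (columns 243–312). The far edge of the plate has its corners at about (216,148) and (430,152). The bracket at (380,250) is clear of the fingers. I'll check the lengthwise position from those corners, then tap key 1.

```bash
cat >> h.py <<'E'
def fish(f,px,z):
    d=(np.array(px,float)-[f['cx'],f['cy']]); r=np.hypot(*d); th=r/f['fx']
    v=np.r_[d/r*np.sin(th),np.cos(th)]@f['R']; c=-f['R'].T@f['t']
    return (c+v*(z-c[2])/v[2])[:2]
def inbox(p):
    c,s=np.cos(PSI),np.sin(PSI); return np.array([[c,s],[-s,c]])@(p-C)
def tap(robot,i,N=2.0):
    k=key(i); robot.move_straight([*k,.112],vel=.15)
    robot.sleep(.2)
    hit=robot.move_straight([*k,.0925],vel=.015,contact_N=N)
    s=robot.sense(); z=s['tcp_pos'][2]-robot.nose_length
    robot.move_straight([*k,.120],vel=.1)
    print(i,hit,'tip z %.4f'%z,s['wrist_force'].round(2),s['t'],robot.sense()['wrist_force'].round(2))
    return z
E
python3 - <<'E'
from plant import robot
from h import *
f=robot.grab_frame('wrist')
for p in((216,148),(430,152)): print(inbox(fish(f,p,.07)).round(4))
for p in((226,159),(421,162)): print('screw',inbox(fish(f,p,.07)).round(4))
e=inbox((fish(f,(216,148),.07)+fish(f,(430,152),.07))/2); print(e)
if np.abs(e-[0,.135]).max()<.005: tap(robot,1)
E
```

```text
[-0.0676  0.1318]
[0.0644 0.1316]
screw [-0.0618  0.1251]
screw [0.0586 0.1249]
[-0.00159807  0.13171504]
1 True tip z 0.0861 [ 0.59 -0.65  2.21] 5.6333 [-0.42  0.28  0.26]
```

Run:
```python
from plant import robot
from h import *
for i in(2,3,4): tap(robot,i)
f=robot.grab_frame('top')
cv2.imwrite('pics/top2.png',cv2.resize(f['image'][150:280,180:400,::-1],None,fx=3,fy=3))
```

```text
2 True tip z 0.0861 [ 0.84 -0.25  2.77] 7.6417 [-0.12 -0.11 -0.72]
3 True tip z 0.0832 [0.39 0.18 4.44] 9.8 [-0.15  0.68 -0.07]
4 True tip z 0.0861 [0.18 0.13 1.79] 11.8333 [-0.57  0.35  0.14]
```

The taps confirm it: key 3 met the finger at 83.2 mm and the others at 86.1 mm. Now I'll press key 3.

Run:
```python
from plant import robot
from h import *
k=key(3); robot.move_straight([*k,.112],vel=.15); robot.sleep(.2)
hit=robot.move_straight([*k,.0885],vel=.02,contact_N=9)
s=robot.sense(); print(hit,s['tcp_pos'][2]-robot.nose_length,s['wrist_force'])
robot.move_straight([*k,.125],vel=.1)
robot.move_straight([*k,.25],vel=.2)
robot.move_joints(np.array([-1.319,.469,-.049,1.532,.024,1.141,-.082]))
f=robot.grab_frame('top'); im=f['image']; cv2.imwrite('pics/top3.png',im[...,::-1])
hsv=cv2.cvtColor(im,cv2.COLOR_RGB2HSV); roi=np.zeros(im.shape[:2],bool); roi[165:270,205:385]=1
v,u=np.indices(im.shape[:2]); z=f['range_z']
Z=((np.dstack([(u-f['cx'])/f['fx']*z,(v-f['cy'])/f['fy']*z,z])-f['t'])@f['R'])[...,2]
n,l,s,c=cv2.connectedComponentsWithStats(((hsv[...,2]<60)&(Z>.0775)&roi).astype(np.uint8))
for i in range(1,n):
    if s[i,4]>60: print(c[i].round(1),np.median(Z[l==i]))
print(robot.sense()['t'])
```

```text
True 0.07813313604748064 [-1.14249185  0.50697716  4.9309981 ]
[252.5 227.4] 0.08658040423741073
[279.2 228.9] 0.08664379486297785
[306.6 229.9] 0.0867870985799004
[333.6 231.1] 0.08658426448314328
18.05
```

View pics/top3.png

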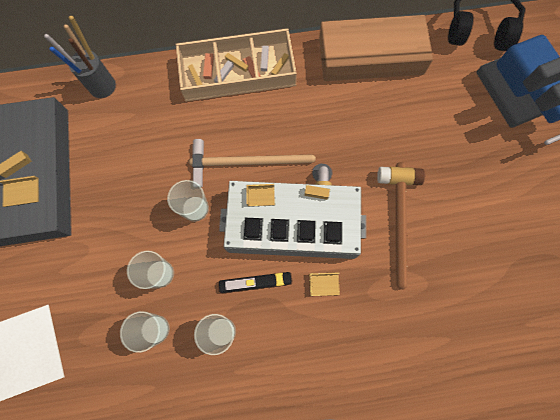

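All four keys, from (253,229) to (332,232), now stand at the same height, and everything else is where it was.

```bash
python3 -c "
from plant import robot
print(robot.close_job())"
```

```text
the job is handed in; nothing more can be done
None
```

I tapped keys 1 to 4 lightly in order, found key 3 latched and pressed it to release it; the last top-camera check shows all four keys up and nothing else moved, and the job is handed in (about 18 s of the 48 s allowed).

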